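Unclamp the intake stub and hold it up level

TASK

The intake stub in the clamping fixture is finished: unscrew the captive nut anticlockwise until its collar is out of the recess in the swing washer, then swing the washer fully aside by its ball handle. Then take the stub by its round neck, lift it straight up off the spigot and hold it level and still, a few centimetres clear above the top of the stud, for about three seconds; the program finishes while still holding it there. Do not knock the spare stub, the dish or the tape roll on the bench.

Things in the scene. Friction and masses are not known exactly. Their poses are not given: they have to be found in the camera images.
- fixture: Steel clamping fixture screwed to the bench; base plate 112 mm (x) by 144 mm (y, -59 to +85 mm), 16 mm thick. Origin: on the bench, on the axis of its upright stud; z up. On that axis: seat for the stub at z = 24 mm, locating spigot 39 mm across up to z = 34 mm. At y = +56 mm the pivot post of the swing washer, 18 mm across, screw head up to z = 78 mm. Place and yaw vary.
- stud_top (a point): Top end of the fixture's 10 mm threaded stud, 97 mm above the bench, on the fixture's axis; a cross pin below it keeps the nut captive.
- nut (a joint): Turn of the captive hex nut on the stud, rad; 0 = tight, grows anticlockwise seen from above (unscrewing), stop at 3.4; starts at 0 to 0.25; friction 0.06 N m. It rises 8 mm a turn with the round collar under it (26 mm across, 5 mm high), which sits 2 mm deep in the washer's recess and locks the washer until about 1.6 rad.
- nut_centre (a point): Centre of the hex nut: 24 mm across flats, 27.7 mm across corners, 14 mm high (7 mm above and below this point); turns and rises with it, 82.5 mm above the bench when tight. One pair of flats faces along this frame's x axis, the others at 60 and 120 degrees to it.
- washer (a joint): Swing of the C-shaped washer about the pivot post, rad; 0 = over the stub, stud in its slot; grows anticlockwise seen from above (disc towards the fixture's +x, ball handle from +y towards -x), stop at 1.6; fully aside above 1.25. Stays where left, friction 0.05 N m. Its disc, 52 mm across, 8 mm thick, z = 64.5 to 72.5 mm, lies 0.5 mm above the stub.
- washer_ball (a point): Centre of the washer's black ball handle, 21 mm across, 93.5 mm above the bench, 52 mm from the pivot axis on the side away from the disc. Below the ball, 10 mm of 8 mm stem, then the washer's tail (top 72.5 mm above the bench). A fixed part of the washer.
- stub: Cast aluminium intake stub in the fixture, 0.15 to 0.31 kg, 40 mm high; origin: centre of its underside (24 mm above the bench when seated), z up along its 42 mm through bore. Round neck 56 mm across from 8 to 40 mm high with a 58 mm bead near the top; flange 8 mm thick, 64 mm across, with two ears along its x axis, 114 mm over the ears.
- spare_stub: A second, identical stub that stands loose on the bench; leave it alone. Origin: centre of its underside.
- dish: Round steel parts dish, 121 mm across, 24 mm high, loose on the bench; leave it alone. Origin: centre of its underside.
- tape: Roll of black tape, 62 mm across, 19 mm high, loose on the bench; leave it alone. Origin: centre of its underside.
Not all that is in view belongs to the job. There is more than one size of the fixture; the one meant has the size given above.

How it is judged:
By the outcome, as a careful person would: the job done as asked, in the order asked, and still so for the second after the job is handed in, while the arm keeps its last pose, push and grip.
It also fails if it takes over 69 s, if anything falls off the work surface, if the arm or the gripper's body presses on something with over 40 N, if the wrist force passes 120 N, or if a joint passes its speed limit or range.

ROBOT

A 6-joint arm with a two-finger parallel gripper is mounted at the origin on a cart in front of the work surface, level with it; the furniture and walls round the work are solid. World frame = base frame: x ahead of the robot, y to its left, z up, the work surface at z = 0. Lengths are in m, angles in rad, forces in N, time in s.
With the tool pointing down it reaches from about 0.375 to 0.975 m from the base axis. Payload 3.8 kg.
Tool frame: the origin (TCP) lies at the very end of the fingers, on their centre line; the grasp point (between the pads) lies 19 mm behind it; z points along the fingers, y is the line along which they close (so a half turn about z gives the same grasp; the last joint's range is limited). The gripper opens to 85 mm and grips with 20 to 120 N. Pads are 22 mm wide; open, the fingers measure 114 mm over their backs; the gripper's body (76 mm by 85 mm) begins 54 mm behind the grasp point. The pads swing forward as they close: fully open they stand 13 mm farther back than shut.
Start: joints at [-1.209, 0.264, 1.604, -0, 1.274, -0.037], TCP at [0.262, -0.622, 0.231] pointing down, gripper open.
Joint ranges: [-2.63, 2.63], [-0.94, 2.18], [0.31, 2.57], [-1.31, 4.45], [0, 2.66], [-2.55, 2.55]. Speed limits (rad/s): [2.57, 2.57, 3.14, 3.14, 3.14, 3.14].

INTERFACE

Orientations are given as a rotation vector (axis times angle).
In Python, from workcell import bot gives the robot as it stands.
- The arm moves only by the shell command python3 -m creep 'ROWS' [FORCE]. ROWS is JSON, a list of rows, each a list of 5 numbers: the shift along the tool's x, y, z in units of 0.05 m (1.0 is 0.05 m), then the turn about the tool's z in units of 0.1 rad (1.0 is 0.1 rad), then the opening, from 0 (shut) to 1 (fully open). In form: [[tx, ty, tz, spin, hand], ...]. A call has 1 to 20 rows; each row shifts and turns the commanded pose from where the row before left it, along the tool's axes as they then stand; what a row does not reach is not made up. A row lasts 1/8 s, in which the tool goes at most 62.5 mm and 10.7 degrees, less where a joint would pass 70% of its speed; a pose out of reach is approached as far as the arm can. A call with a number of a shift or a turn outside -1 to 1 is refused whole. A call with a gripper value outside its range is refused whole. The fingers move at their own pace and stop on an object; FORCE is the grip in N (left out, the last holds). Time passes only in rows, so rows that do not move let the fingers close. It gives the time, the measured TCP pose, the force, the opening and the grip force at its end, in the units of the state.
- bot.read_state(): the state, without advancing time (a new reading comes with each control period).
- bot.read_camera(name): name is "side" or "top" or "wrist"; returns a dict with "pixels" (384x512x3 uint8, red, green, blue), "vfov" (degrees; the focal length in pixels is half the picture's height over the tangent of half this angle, whatever the lens; pixels are square), "cx", "cy" (the principal point, pixels), "dist_coeffs" ([k1, k2, p1, p2, k3] as OpenCV has them; the pictures are not rectified), "world_to_cam" (4x4, takes a point from world to camera coordinates). Camera axes: x right, y down, z forward; pixel columns grow to the right and rows downward; lengths in m; the calibration is good to about 2 mm. A picture is of the moment at which its call begins. There is no depth.
- bot.finish_job(): hands the job in; it is judged then, once.
Trained networks look in a picture, given as the dict that the camera call returned (one of the last four; its "shot" number tells which), for a name from the list of things; names that differ only in an ending like _2 or _b are one class to them, and where a whole thing is asked for, a point or a joint stands for the part that bears it (a point fixed in the world has none). Each returns a list of dicts, best first, with "score" (0 to 1); they miss things now and then, are a little off and sometimes report something else, mostly with a low value. They report only what shows in the picture. A call takes as long as a camera call. They do not tell look-alikes from the thing itself.
- bot.look_for(target, picture): "bbox" ([left, top, right, bottom] in pixels, round what is visible of it).
- bot.regions_of(target, picture): "mask" (384x512 bool, what is visible of it) and "bbox" ([left, top, right, bottom] in pixels, round what is visible of it).
The state is a dict: "time": time; "q": joint angles; "joint_vel": joint speeds; "joint_torque": joint torques, N m; "tool_pos": TCP position; "tcp_rot": TCP orientation; "wrist_force": force on the tool from outside, world axes, zero at the start; "torque": the same for the moment, N m; "width": opening from 0.0 (shut) to 1.0 (fully open); "grip_force": force on a finger pad.
Only numpy, scipy, OpenCV 4.12 (cv2) and the standard library are available. Lean on these libraries where they do the work, as an engineer would, in place of code of your own. Each camera call takes 0.05 s, during which the arm holds its last target. There are 200 camera calls.

## Working session

There is one attempt and no reset: what is moved stays moved. The work goes in short steps, Python scripts to look and compute and a shell command to move; the robot and the scene stay as the last step left them, time stands still between calls to the robot, and variables do not carry over. Pictures are saved under pics/ and viewed, at most 10 in all, crops included, and the job is handed in when it is done.

```bash
mkdir -p pics; ls
cat > h.py <<'E'
import numpy as np, cv2
from workcell import bot
def K(p):
    h,w=p["pixels"].shape[:2]; f=h/2/np.tan(np.radians(p["vfov"])/2)
    return np.array([[f,0,p["cx"]],[0,f,p["cy"]],[0,0,1]])
def ray(p,uv):
    T=np.array(p["world_to_cam"]); n=cv2.undistortPoints(np.array([[uv]],float),K(p),np.array(p["dist_coeffs"],float))[0,0]
    R=T[:3,:3]; return -R.T@T[:3,3], R.T@np.r_[n,1]
def atz(p,uv,z):
    o,d=ray(p,uv); return o+d*(z-o[2])/d[2]
def tri(L):
    A=np.zeros((3,3));b=np.zeros(3)
    for p,uv in L:
        o,d=ray(p,uv); d=d/np.linalg.norm(d); M=np.eye(3)-np.outer(d,d); A+=M;b+=M@o
    return np.linalg.solve(A,b)
def proj(p,X):
    T=np.array(p["world_to_cam"]); return cv2.projectPoints(np.array(X,float).reshape(-1,3),cv2.Rodrigues(T[:3,:3])[0],T[:3,3],K(p),np.array(p["dist_coeffs"],float))[0][:,0]
def save(p,name): cv2.imwrite("pics/"+name,cv2.cvtColor(p["pixels"],cv2.COLOR_RGB2BGR))
E
python3 - <<'E'
from h import *
ims=[]
for c in ["side","top","wrist"]:
    p=bot.read_camera(c); ims.append(p["pixels"]); T=np.array(p["world_to_cam"]);print(c,(-T[:3,:3].T@T[:3,3]).round(3))
    for t in ["fixture","nut_centre","washer","washer_ball","stub","spare_stub","dish","tape"]:
        print(t,[(np.round(r["bbox"]).tolist(),round(r["score"],2)) for r in bot.look_for(t,p)][:4])
a=np.hstack(ims[:2]); cv2.imwrite("pics/a.png",cv2.cvtColor(cv2.resize(a,(800,300),interpolation=cv2.INTER_AREA),cv2.COLOR_RGB2BGR))
print(bot.read_state())
E
```

```text
pics
side [ 0.376 -1.276  0.606]
fixture [([238.0, 191.0, 282.0, 253.0], 0.74), ([281.0, 238.0, 331.0, 292.0], 0.65)]
nut_centre [([296.0, 202.0, 332.0, 226.0], 0.73), ([252.0, 214.0, 262.0, 221.0], 0.62)]
washer [([292.0, 238.0, 313.0, 268.0], 0.68), ([253.0, 192.0, 271.0, 228.0], 0.56)]
washer_ball [([250.0, 192.0, 265.0, 226.0], 0.71), ([292.0, 238.0, 313.0, 269.0], 0.69), ([241.0, 224.0, 277.0, 241.0], 0.39), ([290.0, 176.0, 324.0, 196.0], 0.38)]
stub [([241.0, 222.0, 274.0, 242.0], 0.93)]
spare_stub [([236.0, 195.0, 284.0, 255.0], 0.49)]
dish [([293.0, 203.0, 333.0, 228.0], 0.79)]
tape [([187.0, 234.0, 204.0, 250.0], 0.71)]
top [ 0.313 -0.173  1.394]
fixture [([271.0, 194.0, 324.0, 228.0], 0.97), ([344.0, 171.0, 378.0, 199.0], 0.69)]
nut_centre [([302.0, 202.0, 313.0, 212.0], 0.4)]
washer [([267.0, 197.0, 314.0, 217.0], 0.6), ([341.0, 176.0, 374.0, 187.0], 0.42)]
washer_ball [([342.0, 180.0, 370.0, 190.0], 0.69), ([267.0, 200.0, 316.0, 213.0], 0.59)]
stub [([295.0, 197.0, 315.0, 223.0], 0.59)]
spare_stub [([188.0, 126.0, 218.0, 153.0], 0.57)]
dish [([255.0, 134.0, 291.0, 170.0],
[... 195 characters left out ...]
2)]
{'time': 1.35, 'q': array([-1.20888634e+00,  2.63885266e-01,  1.60396269e+00, -4.20466669e-05,
        1.27368091e+00, -3.68772036e-02]), 'joint_vel': array([-7.26452572e-05, -6.56220858e-04, -2.60218986e-04,  1.00489136e-03,
       -2.95640369e-04,  1.38727085e-03]), 'joint_torque': array([-1.11995978e-03, -5.15065205e+01, -3.67715442e+01, -2.09820046e-04,
        1.07470569e-03,  2.04175855e-06]), 'tool_pos': array([ 0.26210999, -0.6220538 ,  0.23130984]), 'tcp_rot': array([ 3.07927597e+00,  6.22276089e-01, -4.61087681e-05]), 'wrist_force': array([0.02654329, 0.5532899 , 0.55353729]), 'torque': array([0.06646075, 0.0286726 , 0.07053879]), 'grip_force': 0.0, 'width': 0.9989392215004056}
```

View pics/a.png

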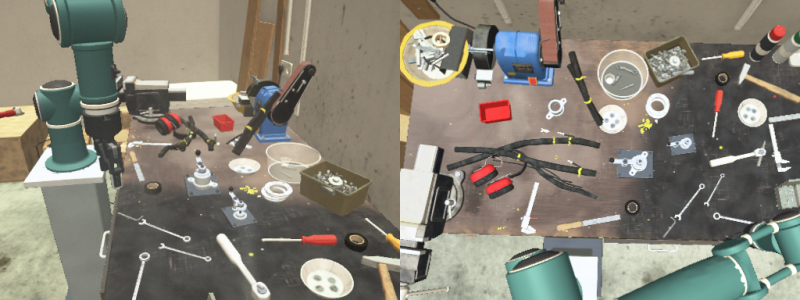

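Candidates in the top view (512 px wide picture): the large fixture at about (298,211) and a small one at about (361,185). For the stub there are the one on the large fixture (305,208) and a loose ring part near (200,140). I'll size the plates and crop in close.

Run:
```python
from h import *
p=bot.read_camera("top"); s=bot.read_camera("side")
for n,uvs in dict(big=[(271,194),(324,194),(324,228),(271,228)],small=[(344,171),(378,171),(378,199),(344,199)],spare=[(203,140)],dish=[(273,152)],tape=[(298,266)]).items():
    print(n,[atz(p,u,0.016)[:2].round(3).tolist() for u in uvs])
for m in bot.regions_of("fixture",p)[:2]:
    c=np.argwhere(m["mask"])[:,::-1].astype(np.int32); r=cv2.minAreaRect(c); print(m["bbox"],r)
a=cv2.resize(p["pixels"][150:270,230:390],(640,480),interpolation=cv2.INTER_CUBIC)[:, :400]
b=cv2.resize(s["pixels"][180:300,230:330],(400,480),interpolation=cv2.INTER_CUBIC)
cv2.imwrite("pics/b.png",cv2.cvtColor(np.hstack([a,b]),cv2.COLOR_RGB2BGR))
```

```text
big [[0.562, -0.208], [0.567, -0.375], [0.459, -0.375], [0.455, -0.21]]
small [[0.643, -0.438], [0.646, -0.547], [0.555, -0.545], [0.552, -0.438]]
spare [[0.732, 0.015]]
dish [[0.699, -0.211]]
tape [[0.34, -0.295]]
[344.1, 170.6, 379.5, 200.7] ((360.2560119628906, 184.9080047607422), (25.133405685424805, 33.63046646118164), 79.69515228271484)
[270.2, 193.5, 327.2, 229.5] ((295.5, 209.5), (37.0, 55.0), 90.0)
```

View pics/b.png

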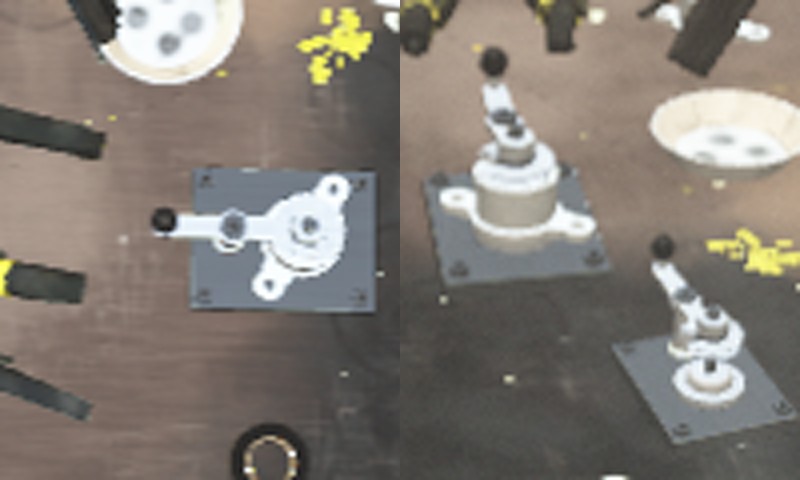

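The large fixture's plate measures about 110 x 145 mm, so it is the one meant. Its stud is at crop (310,225), the pivot at (233,222) and the ball at (163,220), so the yaw is near 0 (fixture +y = world +y). The small fixture is the decoy. Next I'll bring the wrist camera over the large one.

```bash
python3 -m creep '[[0.4,-0.3,-0.1,0,1],[0.7,-0.47,-0.2,0,1],[0.7,-0.47,-0.2,0,1],[0.7,-0.47,-0.2,0,1],[0.7,-0.47,0,0,1],[0.7,-0.47,0,0,1],[0.7,-0.47,0,0,1],[0.5,-0.4,0,0,1],[0.2,-0.1,0,0,1],[0,0,0,0,1],[0,0,0,0,1]]'
python3 - <<'E'
from h import *
p=bot.read_camera("wrist");save(p,"w1.png");np.save("w1.npy",p,allow_pickle=True)
T=np.array(p["world_to_cam"]);print((-T[:3,:3].T@T[:3,3]).round(3),p["vfov"],bot.read_state()["tool_pos"],bot.read_state()["q"])
for t in ["nut_centre","washer_ball","stub"]:
    for r in bot.regions_of(t,p)[:2]:
        m=np.argwhere(r["mask"])[:,::-1]; print(t,np.round(r["bbox"]),round(r["score"],2),m.mean(0).round(1))
E
```

```text
time: 2.88
tool_pos: [0.4357, -0.3529, 0.2664]
tcp_rot: [3.079, 0.622, -0.0]
wrist_force: [-0.0, 0.1, 0.2]
width: 0.998
grip_force: 0.0
[ 0.503 -0.324  0.409] 71.60024775431852 [ 0.43553669 -0.35307135  0.26627426] [-7.25410401e-01  2.74659988e-02  1.80830926e+00 -3.69549181e-04
  1.30584535e+00  4.47706141e-01]
nut_centre [234.  86. 265. 114.] 0.71 [249.1  99.2]
nut_centre [409.  89. 425. 106.] 0.7 [416.1  94.9]
washer_ball [148.  47. 273. 123.] 0.71 [211.7  82. ]
washer_ball [352.  75. 428. 111.] 0.7 [390.2  88.4]
stub [215.  73. 289. 132.] 0.83 [251.1 103.5]
```

View pics/w1.png

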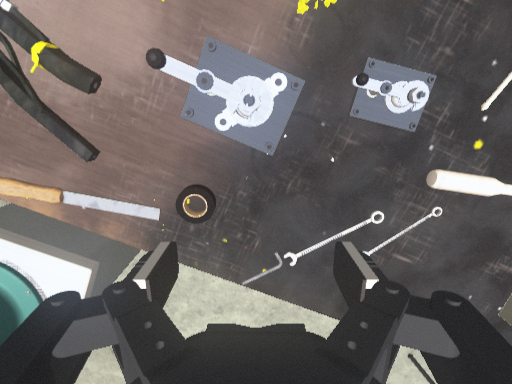

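The wrist view shows the large fixture with its nut at (249,99), ball at (155,59) and pivot at (205,80). The decoy fixture is at (395,93) and the tape at (196,204). I'll take a second, closer view.

```bash
python3 -m creep '[[0.2,-0.2,0.4,0,1],[0.3,-0.3,0.5,0,1],[0.2,-0.3,0.5,0,1],[0,-0.2,0.4,0,1],[0,0,0,0,1],[0,0,0,0,1]]'
python3 - <<'E'
from h import *
p=bot.read_camera("wrist");np.save("w2.npy",p,allow_pickle=True)
st=bot.read_state();print(st["tool_pos"],st["time"])
a=np.load("w1.npy",allow_pickle=True).item()
for t in ["nut_centre","washer_ball","stub"]:
    for r in bot.regions_of(t,p)[:2]:
        m=np.argwhere(r["mask"])[:,::-1]; print(t,np.round(r["bbox"]),round(r["score"],2),m.mean(0).round(1))
print("ball z.0935",atz(a,(155,59),.0935),"nut",atz(a,(249,99),.0895))
X=atz(a,(249,99),.0895); c=proj(p,X)[0].astype(int); print(c)
y0=max(c[1]-110,0);x0=max(c[0]-170,0);print(x0,y0)
cr=p["pixels"][y0:y0+200,x0:x0+266]; cv2.imwrite("pics/w2.png",cv2.cvtColor(cv2.resize(cr,None,fx=3,fy=3,interpolation=cv2.INTER_CUBIC),cv2.COLOR_RGB2BGR))
E
```

```text
time: 3.82
tool_pos: [0.4491, -0.2927, 0.1764]
tcp_rot: [3.079, 0.622, 0.0]
wrist_force: [0.3, -0.0, 1.1]
width: 0.997
grip_force: 0.0
[ 0.44951484 -0.29320959  0.17704578] 3.875
nut_centre [288. 124. 324. 154.] 0.85 [304.2 138. ]
nut_centre [506. 122. 508. 136.] 0.57 [508.8 129.6]
washer_ball [433.  99. 511. 147.] 0.77 [474.2 118.5]
washer_ball [172.  72. 332. 166.] 0.73 [254.6 114.1]
stub [250.  95. 346. 169.] 0.75 [294. 133.]
ball z.0935 [ 0.51302792 -0.20388726  0.0935    ] nut [ 0.51493495 -0.31189262  0.0895    ]
[306 138]
136 28
```

View pics/w2.png

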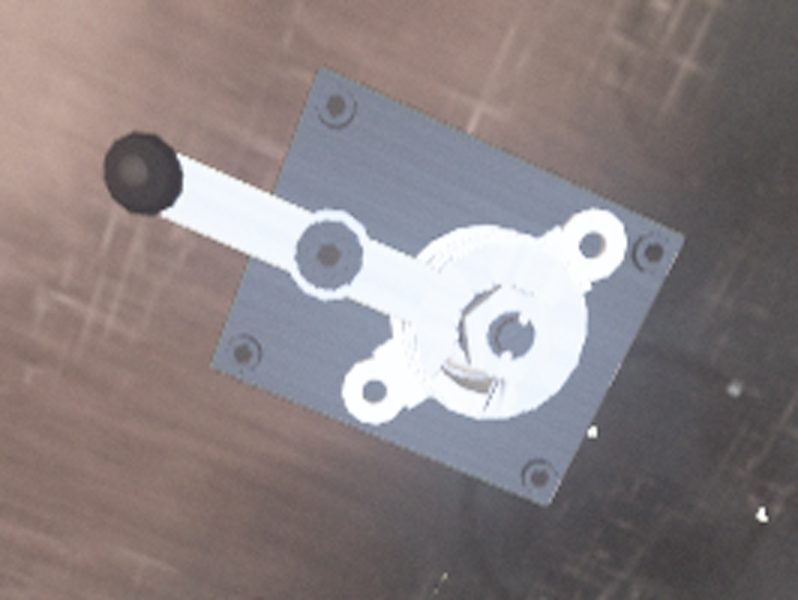

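The close crop confirms the right fixture: ball at (184,86), pivot at (245,113), stud at (307,140) in the full picture, and the stub's ears on the diagonal. Next I'll compute the pose and check the nut's angle with an overlay.

Run:
```python
from h import *
a=np.load("w1.npy",allow_pickle=True).item();p=np.load("w2.npy",allow_pickle=True).item()
f=lambda u:(u[0]/3+136,u[1]/3+28)
C=np.array([atz(p,f(u),.016)[:2] for u in [(320,67),(685,236),(548,505),(212,368)]]);print(C.round(4))
e=[C[0]-C[1],C[3]-C[2]];print("yaw y-edges",[np.arctan2(v[1],v[0])-np.pi/2 for v in e],[np.linalg.norm(v) for v in e],"x edges",[np.arctan2(v[1],v[0]) for v in (C[0]-C[3],C[1]-C[2])])
yaw=np.mean([np.arctan2(v[1],v[0])-np.pi/2 for v in e]+[np.arctan2(v[1],v[0]) for v in (C[0]-C[3],C[1]-C[2])])
R=np.array([[np.cos(yaw),-np.sin(yaw)],[np.sin(yaw),np.cos(yaw)]])
o=C.mean(0)-R@[0,.013];print("yaw",yaw,"origin",o)
print("ball tri",tri([(a,(155.5,59)),(p,(183.7,85.7))]),"nut/stud tri",tri([(a,(249.8,99)),(p,(307,139.7))]))
ball=atz(p,(183.7,85.7),.0935);stud=atz(p,(307,139.7),.097);piv=atz(p,(245,113),.078);print(ball,stud,piv)
d=ball-stud;print("yaw from ball",np.arctan2(d[1],d[0])-np.pi/2,np.linalg.norm(d[:2]),"ball-piv",np.linalg.norm((ball-piv)[:2]))
s=8;out=[]
x0,y0=285,118
cr=p["pixels"][y0:y0+46,x0:x0+48].astype(float)
cr=np.clip((cr-150)*255/105,0,255).astype(np.uint8)
big=cv2.cvtColor(cv2.resize(cr,None,fx=s,fy=s,interpolation=cv2.INTER_CUBIC),cv2.COLOR_RGB2BGR)
out=[big]
im=big.copy()
for th,col in ((0,(0,0,255)),(.25,(255,0,0))):
  for z in (.0895,.0755):
    z=z+th/2/np.pi*.008
    k=np.arange(6)*np.pi/3+np.pi/6+yaw+th
    P=np.c_[stud[0]+.01385*np.cos(k),stud[1]+.01385*np.sin(k),np.full(6,z)]
    q=(proj(p,P)-[x0,y0]+.5)*s-.5
    cv2.polylines(im,[q.astype(np.int32)],True,col,1)
out.append(im)
cv2.imwrite("pics/n.png",np.hstack(out))
```

```text
[[ 0.5686 -0.2285]
 [ 0.569  -0.3701]
 [ 0.4591 -0.3705]
 [ 0.4583 -0.2292]]
yaw y-edges [np.float64(0.003399601018712728), np.float64(0.005474484319022421)] [np.float64(0.1416750334462775), np.float64(0.1413641063578768)] x edges [np.float64(0.006306276812303407), np.float64(0.0034833248342065267)]
yaw 0.004665921746061271 origin [ 0.51382224 -0.31257816]
ball tri [ 0.51369152 -0.20310004  0.08976579] nut/stud tri [ 0.51468324 -0.31267132  0.09091701]
[ 0.51406535 -0.20422695  0.0935    ] [ 0.51419564 -0.31126883  0.097     ] [ 0.51361192 -0.25587374  0.078     ]
yaw from ball 0.0012172385256574714 0.10704195608211726 ball-piv 0.05164878312194442
```

View pics/n.png

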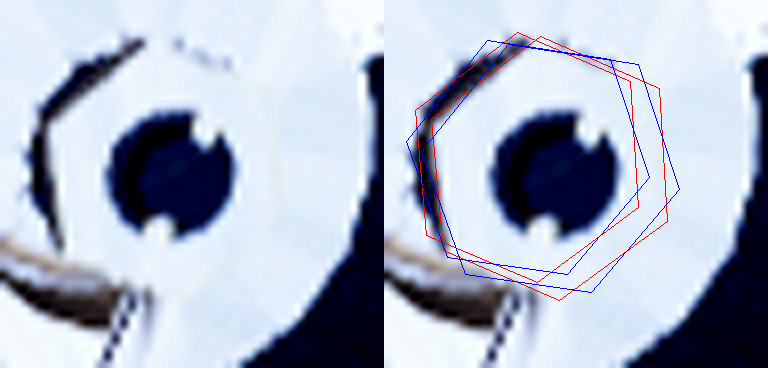

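The edge slopes of the hexagon (corner at crop (50,120)) match nut angle ≈ 0.03 rad. Fixture yaw is ≈ 0 and the stud is at (0.514,-0.312). Next I'll move over the nut.

```bash
python3 -m creep '[[0.3,0.25,0,0,0.55],[0.5,0.4,0,0,0.55],[0.24,0.2,0,0,0.55],[0,0,0.3,-0.6,0.55],[0,0,0.5,-1,0.55],[0,0,0.4,0,0.55],[0,0,0.1,0,0.55],[0,0,0,0,0.55],[0,0,0,0,0.55]]' 30
python3 - <<'E'
from h import *
st=bot.read_state();R=cv2.Rodrigues(np.array(st["tcp_rot"]))[0];print(st["tool_pos"],np.arctan2(R[1,0],R[0,0]),R[:,2],"tool-frame err units",(R.T@(np.array([.514,-.312,.0775])-st["tool_pos"])/.05).round(3))
E
```

```text
time: 5.15
tool_pos: [0.514, -0.3121, 0.1124]
tcp_rot: [3.019, 0.865, 0.002]
wrist_force: [0.1, -0.3, 1.6]
width: 0.551
grip_force: 0.0
[ 0.51396563 -0.31210937  0.11238898] 0.5583006985159977 [ 0.00153253 -0.00101649 -0.99999831] tool-frame err units [ 0.001 -0.003  0.698]
```

```bash
python3 -m creep '[[0,0,0.2,0,0.55],[0,0,0.25,0,0.55],[0,0,0.2,0,0.55],[0,0,0.05,0,0.55],[0,0,0,0,0.55],[0,0,0,0,0.2],[0,0,0,0,0],[0,0,0,0,0],[0,0,0,0,0],[0,0,0,0,0],[0,0,0,0,0]]' 40
python3 - <<'E'
from h import *
p=bot.read_camera("wrist");save(p,"w3.png");np.save("w3.npy",p,allow_pickle=True)
E
```

```text
time: 6.52
tool_pos: [0.5138, -0.3121, 0.0769]
tcp_rot: [3.019, 0.866, 0.001]
wrist_force: [0.0, -1.0, 4.8]
width: 0.264
grip_force: 41.1
```

View pics/w3.png

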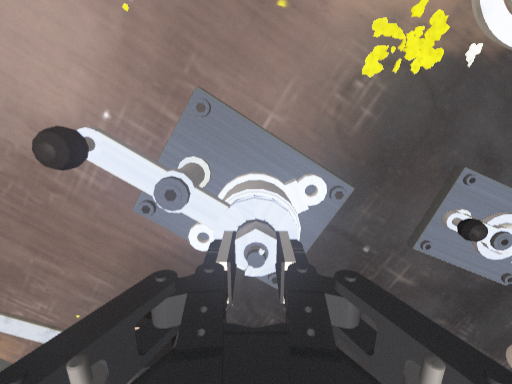

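The nut at (256,250) is held flat-on between the pads. Next I unscrew it.

```bash
python3 -m creep '[[0,0,-0.001,-0.4,0],[0,0,-0.002,-0.8,0],[0,0,-0.0025,-1,0],[0,0,-0.0025,-1,0],[0,0,-0.0025,-1,0],[0,0,-0.0025,-1,0],[0,0,-0.0025,-1,0],[0,0,-0.0025,-1,0],[0,0,-0.0025,-0.8,0],[0,0,0,0,0],[0,0,0,0,0]]'
python3 - <<'E'
from h import *
st=bot.read_state();R=cv2.Rodrigues(np.array(st["tcp_rot"]))[0];print(st["tool_pos"],np.arctan2(R[1,0],R[0,0]),st["wrist_force"],st["torque"],st["q"][5])
E
```

```text
time: 7.95
tool_pos: [0.5147, -0.3128, 0.078]
tcp_rot: [2.443, 1.97, 0.002]
wrist_force: [3.8, -4.1, 1.4]
width: 0.266
grip_force: 40.9
[ 0.51470645 -0.31276835  0.07801128] 1.3571333260903524 [ 3.75323219 -4.14411681  1.3861329 ] [-0.66929481 -0.62717151  0.02293147] -0.3734704496809409
```

```bash
python3 -m creep '[[0,0,-0.001,-0.4,0],[0,0,-0.002,-0.8,0],[0,0,-0.0025,-1,0],[0,0,-0.0025,-1,0],[0,0,-0.0025,-1,0],[0,0,-0.0025,-1,0],[0,0,-0.0025,-1,0],[0,0,-0.0025,-1,0],[0,0,-0.0025,-1,0],[0,0,-0.0025,-1,0],[0,0,-0.0025,-1,0],[0,0,-0.0025,-1,0],[0,0,-0.0025,-1,0],[0,0,-0.0025,-1,0],[0,0,-0.0025,-1,0],[0,0,-0.0025,-1,0],[0,0,-0.0025,-1,0],[0,0,-0.0025,-0.6,0],[0,0,0,0,0],[0,0,0,0,0]]'
python3 - <<'E'
from h import *
st=bot.read_state();R=cv2.Rodrigues(np.array(st["tcp_rot"]))[0];print(st["tool_pos"],np.arctan2(R[1,0],R[0,0]),st["wrist_force"],st["torque"],st["q"][5])
p=bot.read_camera("wrist");save(p,"w4.png")
E
```

```text
time: 10.45
tool_pos: [0.5165, -0.3115, 0.0802]
tcp_rot: [0.164, 3.131, -0.001]
wrist_force: [9.6, 0.2, -0.9]
width: 0.263
grip_force: 40.7
[ 0.51648821 -0.31149667  0.08017785] 3.0366182238484356 [ 9.63335812  0.19506982 -0.88523339] [ 0.04692808 -1.49505366  0.06220157] -2.053461595857979
```

View pics/w4.png

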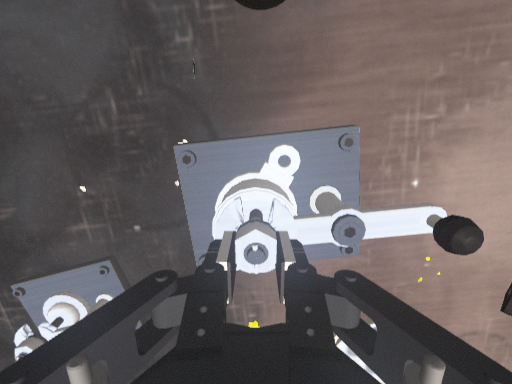

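The nut has turned about 2.5 rad and risen with the tool (3.3 mm), and its collar has lifted. The ball now shows at (458,235). I'll release, rise, turn and move over the ball.

```bash
python3 -m creep '[[0,0,0,0,0.6],[0,0,0,0,0.6],[0,0,0,0,0.6],[0,0,-0.3,0,0.6],[0,0,-0.5,0.7,0.6],[0,0,-0.2,1,0.6],[0,0,0,1,0.6],[0,0,0,1,0.6],[0,0,0,1,0.6],[0,0,0,1,0.6],[0,0,0,1,0.6],[0,0,0,1,0.6],[0,0,0,1,0.6],[0,0,0,1,0.6],[0,0,0,1,0.6],[0,0,0,1,0.6],[0,0,0,1,0.6],[0,0,0,1,0.6],[0,0,0,1,0.6],[0,0,0,0,0.6]]' 
python3 -m creep '[[0.36,0,0,0,0.6],[0.6,0,0,0,0.6],[0.7,0,0,0,0.6],[0.4,0,0,0,0.6],[0.1,0,0,0,0.6],[0,0,0,0,0.6],[0,0,0,0,0.6]]'
python3 - <<'E'
from h import *
st=bot.read_state();R=cv2.Rodrigues(np.array(st["tcp_rot"]))[0];print(st["tool_pos"],np.arctan2(R[1,0],R[0,0]),st["q"][5],"err units",(R.T@(np.array([.514,-.204,.081])-st["tool_pos"])/.05).round(3))
E
```

```text
time: 13.0
tool_pos: [0.5135, -0.3119, 0.1306]
tcp_rot: [2.222, 2.219, 0.0]
wrist_force: [-0.7, 0.1, 0.2]
width: 0.604
grip_force: 0.0
time: 13.88
tool_pos: [0.5137, -0.2044, 0.1296]
tcp_rot: [2.224, 2.218, -0.0]
wrist_force: [0.0, -0.1, -0.3]
width: 0.602
grip_force: 0.0
[ 0.51370913 -0.20443181  0.12960036] 1.5683321252928841 -0.4209768001956187 err units [0.009 0.005 0.972]
```

```bash
python3 -m creep '[[0,0,0.2,0,0.6],[0,0,0.3,0,0.6],[0,0,0.3,0,0.6],[0,0,0.15,0,0.6],[0,0,0,0,0.6],[0,0,0,0,0],[0,0,0,0,0],[0,0,0,0,0],[0,0,0,0,0],[0,0,0,0,0],[0,0,0,0,0],[0,0,0,0,0]]' 30
python3 - <<'E'
from h import *
st=bot.read_state();print(st["tool_pos"],st["wrist_force"])
# arc rows: commanded pose rotates about pivot; per-row in tool frame (chord)
r=.052;d=.1
print("per 0.1 rad: tool y",-r*np.sin(d)/.05,"tool x",-r*(1-np.cos(d))/.05)
E
```

```text
time: 15.38
tool_pos: [0.5143, -0.2038, 0.0827]
tcp_rot: [2.223, 2.218, 0.001]
wrist_force: [1.4, 1.5, 6.0]
width: 0.212
grip_force: 29.7
[ 0.51433565 -0.20380034  0.08270793] [1.41045782 1.5155971  6.02676634]
per 0.1 rad: tool y -0.10382675331270126 tool x -0.005195668110853146
```

The ball is held. I'll begin the swing.

```bash
python3 -m creep '[[0,-0.052,0,-0.5,0],[-0.005,-0.104,0,-1,0],[-0.005,-0.104,0,-1,0],[-0.005,-0.104,0,-1,0],[-0.002,-0.052,0,-0.5,0],[0,0,0,0,0],[0,0,0,0,0]]'
python3 - <<'E'
from h import *
st=bot.read_state();R=cv2.Rodrigues(np.array(st["tcp_rot"]))[0];v=st["tool_pos"][:2]-[.514,-.256];print(np.arctan2(R[1,0],R[0,0])-np.pi/2,np.arctan2(v[1],v[0])-np.pi/2,np.linalg.norm(v),st["wrist_force"],st["torque"])
E
```

```text
time: 16.25
tool_pos: [0.494, -0.2083, 0.0827]
tcp_rot: [1.739, 2.614, -0.0]
wrist_force: [1.9, -0.6, 5.0]
width: 0.211
grip_force: 29.7
0.3970659047162477 0.3970103305077617 0.051733352998746165 [ 1.91467382 -0.56989966  5.0069215 ] [-0.13205618 -0.3441426   0.1114517 ]
```

```bash
python3 -m creep '[[0,-0.052,0,-0.5,0],[-0.005,-0.104,0,-1,0],[-0.005,-0.104,0,-1,0],[-0.005,-0.104,0,-1,0],[-0.005,-0.104,0,-1,0],[-0.005,-0.104,0,-1,0],[-0.005,-0.104,0,-1,0],[-0.005,-0.104,0,-1,0],[-0.005,-0.104,0,-1,0],[-0.005,-0.104,0,-1,0],[-0.005,-0.104,0,-1,0],[-0.003,-0.072,0,-0.7,0],[0,0,0,0,0],[0,0,0,0,0]]'
python3 - <<'E'
from h import *
st=bot.read_state();R=cv2.Rodrigues(np.array(st["tcp_rot"]))[0];v=st["tool_pos"][:2]-[.514,-.256];print(np.arctan2(R[1,0],R[0,0])-np.pi/2,np.arctan2(v[1],v[0])-np.pi/2,np.linalg.norm(v),st["wrist_force"],st["torque"],st["q"][5])
E
```

```text
time: 18.0
tool_pos: [0.4636, -0.2534, 0.0827]
tcp_rot: [0.085, 3.136, -0.002]
wrist_force: [6.0, -0.8, 1.8]
width: 0.214
grip_force: 29.4
1.5165189956607183 1.520202430938315 0.050511672870146004 [ 5.98121691 -0.76633689  1.83243017] [-0.01480677 -1.09188989  0.07019213] -2.065361167660943
```

```bash
python3 -m creep '[[0,0,0,0,0.55],[0,0,0,0,0.55],[0,0,0,0,0.55],[0,0,-0.3,0,0.55],[0,0,-0.6,0.6,0.55],[0,0,-0.6,1,0.8],[0,0,-0.5,1,1],[0,0,0,1,1],[0,0,0,1,1],[0,0,0,1,1],[0,0,0,1,1],[0,0,0,1,1],[0,0,0,1,1],[0,0,0,1,1],[0,0,0,1,1],[0,0,0,1,1],[0,0,0,1,1],[0,0,0,1,1],[0,0,0,1,1],[0,0,0,0.6,1]]' 
python3 -m creep '[[-0.2,0.2,0,0,1],[-0.5,0.4,0,0,1],[-0.4,0.35,0,0,1],[-0.07,0.06,0,0,1],[0,0,0,0,1],[0,0,0,0,1]]'
python3 - <<'E'
from h import *
st=bot.read_state();R=cv2.Rodrigues(np.array(st["tcp_rot"]))[0];print(st["tool_pos"],np.arctan2(R[1,0],R[0,0]),st["q"][5],"err units",(R.T@(np.array([.514,-.312,.04])-st["tool_pos"])/.05).round(3))
p=bot.read_camera("wrist");save(p,"w5.png");np.save("w5.npy",p,allow_pickle=True)
for r in bot.regions_of("stub",p)[:2]: print(r["bbox"],r["score"])
E
```

```text
time: 20.5
tool_pos: [0.4614, -0.2529, 0.1831]
tcp_rot: [2.226, 2.216, 0.0]
wrist_force: [0.0, 0.2, -0.4]
width: 1.0
grip_force: 0.0
time: 21.25
tool_pos: [0.5111, -0.3108, 0.1818]
tcp_rot: [-2.223, -2.219, 0.0]
wrist_force: [0.5, 0.2, 0.4]
width: 0.994
grip_force: 0.0
[ 0.51113909 -0.3107537   0.18182944] 1.5691836359662452 -0.5863688812702482 err units [-0.026  0.059  2.837]
[214.2, 147.4, 303.2, 217.6] 0.56
[189.7, 104.4, 347.1, 225.5] 0.39
```

View pics/w5.png

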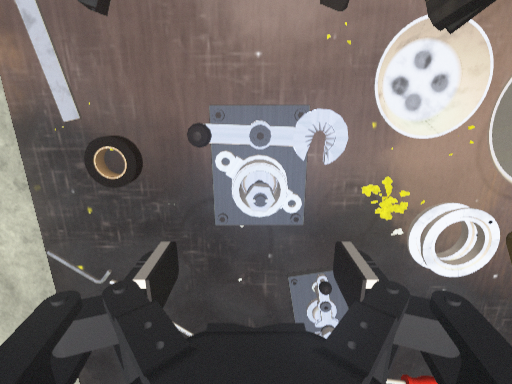

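The washer is fully aside: its disc is at (322,135) and its ball at (199,134). The stub's neck ring is at (260,188), with ears at (226,161) and (292,203). I'll check the ear-to-tail clearance and the neck centre.

Run:
```python
from h import *
p=np.load("w5.npy",allow_pickle=True).item()
o=np.array([.514,-.312])
for n,u,z in [("ear c",(226,161),.032),("ear top",(224,150),.032),("tail low edge near ear",(225,142),.0725),("ear2",(292,203),.032),("neck top rim l",(232,187),.064),("rim r",(288,187),.064),("rim top",(260,158),.064),("rim bot",(260,216),.064),("stud",(261,188),.097),("ball",(199,135),.0935)]:
    print(n,((atz(p,u,z)[:2]-o)*1e3).round(1))
a=np.linspace(0,2*np.pi,60)
im=cv2.cvtColor(p["pixels"],cv2.COLOR_RGB2BGR)
im=cv2.resize(im[90:240,170:360],None,fx=4,fy=4,interpolation=cv2.INTER_CUBIC)
for r,z in ((.028,.064),(.021,.064),(.032,.032)):
    q=(proj(p,np.c_[o[0]+r*np.cos(a),o[1]+r*np.sin(a),np.full(60,z)])-[170,90]+.5)*4-.5
    cv2.polylines(im,[q.astype(np.int32)],True,(0,0,255),1)
cv2.imwrite("pics/w5c.png",im)
```

```text
ear c [-36.6  25.2]
ear top [-38.4  37.3]
tail low edge near ear [-32.4  50. ]
ear2 [ 38.2 -23.9]
neck top rim l [-27.8   4.2]
rim r [28.9  4.1]
rim top [ 0.4 33.6]
rim bot [  0.6 -27.4]
stud [ 0.9 12.2]
ball [-51.9  58. ]
```

View pics/w5c.png

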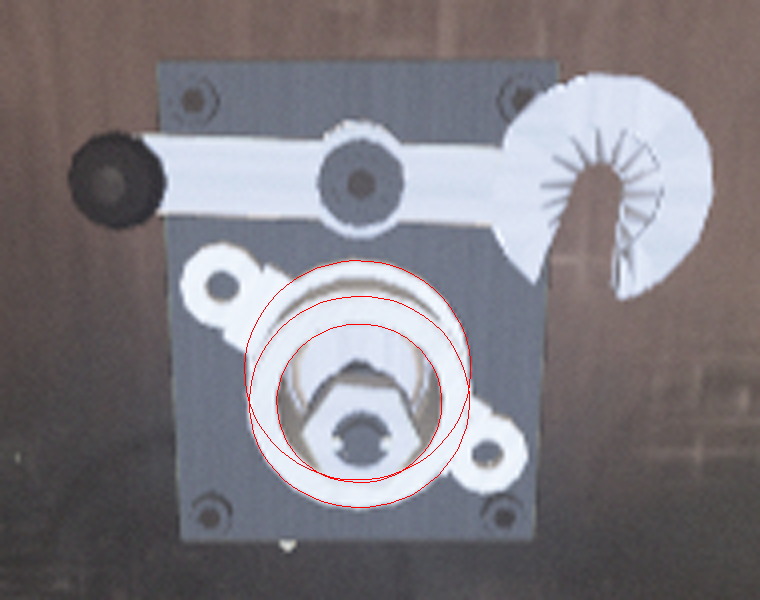

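The overlay matches the neck at (0.514,-0.312), and the ear clears the tail by about 12 mm. Next I descend over the neck and grip.

```bash
python3 -m creep '[[-0.026,0.059,0,0,1],[0,0,0.3,0,1],[0,0,0.5,0,1],[0,0,0.5,0,1],[0,0,0.5,0,1],[0,0,0.5,0,1],[0,0,0.35,0,1],[0,0,0.15,0,1],[0,0,0.02,0,1],[0,0,0,0,1],[0,0,0,0,1],[0,0,0,0,0.4],[0,0,0,0,0.4],[0,0,0,0,0.4],[0,0,0,0,0.4],[0,0,0,0,0.4],[0,0,0,0,0.4]]' 60
python3 - <<'E'
from h import *
st=bot.read_state();print(st["wrist_force"],st["torque"],st["tool_pos"])
E
```

```text
time: 23.48
tool_pos: [0.5154, -0.3131, 0.0419]
tcp_rot: [2.222, 2.218, 0.001]
wrist_force: [0.3, -0.2, 5.2]
width: 0.626
grip_force: 63.8
[ 0.25741866 -0.1932181   5.15956986] [0.01445815 0.14251524 0.02553137] [ 0.51539854 -0.31313674  0.04191762]
```

```bash
python3 -m creep '[[0,0,-0.03,0,0.4],[0,0,-0.08,0,0.4],[0,0,-0.1,0,0.4],[0,0,-0.12,0,0.4],[0,0,-0.15,0,0.4],[0,0,-0.2,0,0.4],[0,0,-0.2,0,0.4],[0,0,-0.2,0,0.4],[0,0,-0.2,0,0.4],[0,0,-0.2,0,0.4],[0,0,-0.2,0,0.4],[0,0,-0.2,0,0.4],[0,0,-0.2,0,0.4],[0,0,-0.15,0,0.4],[0,0,-0.1,0,0.4],[0,0,-0.05,0,0.4],[0,0,0,0,0.4],[0,0,0,0,0.4]]'
python3 - <<'E'
from h import *
st=bot.read_state();print(st["wrist_force"],st["torque"])
p=bot.read_camera("side");s=p["pixels"][150:270,200:340]
w=bot.read_camera("wrist")["pixels"]
a=cv2.resize(s,None,fx=3,fy=3,interpolation=cv2.INTER_CUBIC);b=cv2.resize(w,(380,285))
b=np.vstack([b,np.zeros((75,380,3),np.uint8)])
cv2.imwrite("pics/l.png",cv2.cvtColor(np.hstack([a,b]),cv2.COLOR_RGB2BGR))
E
```

```text
time: 25.72
tool_pos: [0.5144, -0.3125, 0.1595]
tcp_rot: [-2.223, -2.219, 0.0]
wrist_force: [0.2, 0.7, -1.2]
width: 0.622
grip_force: 63.2
[ 0.17301586  0.73932243 -1.20382304] [ 0.02675315  0.00081948 -0.04497624]
```

View pics/l.png

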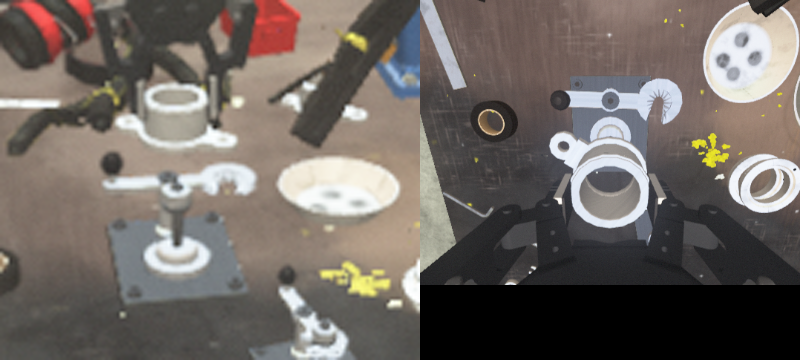

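The stub hangs level in the pads, with its underside about 45 mm above the stud (side crop: flange at (178,130), nut at (175,182)). Next I hold it for three seconds and hand in.

```bash
python3 -m creep '[[0,0,0,0,0.4],[0,0,0,0,0.4],[0,0,0,0,0.4],[0,0,0,0,0.4],[0,0,0,0,0.4],[0,0,0,0,0.4],[0,0,0,0,0.4],[0,0,0,0,0.4],[0,0,0,0,0.4],[0,0,0,0,0.4],[0,0,0,0,0.4],[0,0,0,0,0.4],[0,0,0,0,0.4],[0,0,0,0,0.4],[0,0,0,0,0.4],[0,0,0,0,0.4]]' >/dev/null
python3 -m creep '[[0,0,0,0,0.4],[0,0,0,0,0.4],[0,0,0,0,0.4],[0,0,0,0,0.4],[0,0,0,0,0.4],[0,0,0,0,0.4],[0,0,0,0,0.4],[0,0,0,0,0.4],[0,0,0,0,0.4],[0,0,0,0,0.4],[0,0,0,0,0.4],[0,0,0,0,0.4],[0,0,0,0,0.4],[0,0,0,0,0.4]]'
python3 -c "from workcell import bot; print(bot.finish_job())"
```

```text
time: 29.58
tool_pos: [0.5147, -0.3127, 0.16]
tcp_rot: [2.224, 2.219, 0.0]
wrist_force: [0.9, -0.4, -1.0]
width: 0.628
grip_force: 63.2
the job is handed in; nothing more can be done
None
```

Job handed in at 29.6 s of the 69 s allowed: nut unscrewed about 2.5 rad, washer swung aside to about 1.5 rad, stub held level and still about 45 mm above the stud for over 3 s, with the loose items not touched.

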